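# Refit the hob knob and hold it pressed

### The arm

A 7-joint arm with a two-finger parallel gripper is mounted at the origin on the work surface. World frame = base frame: x ahead of the robot, y to its left, z up, the work surface at z = 0. Lengths are in m, angles in rad, forces in N, time in s.
With the tool pointing down it reaches from about 0.425 to 0.875 m from the base axis. Payload 4.7 kg.
Tool frame: the origin (TCP) lies at the very end of the fingers, on their centre line; the grasp point (between the pads) lies 19 mm behind it; z points along the fingers, y is the line along which they close (so a half turn about z gives the same grasp; the last joint's range is limited). The gripper opens to 87 mm and grips with 3 to 60 N. Pads are 19 mm wide; open, the fingers measure 117 mm over their backs; the gripper's body (75 mm by 190 mm) begins 51 mm behind the grasp point.
Start: joints at [1.285, 0.321, -0.07, 1.45, 0.023, 1.371, -0.057], TCP at [0.192, -0.621, 0.198] pointing down, gripper open.
Joint ranges: [-2.86, 2.86], [-0.3, 2.09], [-1.38, 1.24], [0.06, 2.45], [-1.56, 4.7], [0.09, 2.05], [-2.69, 2.69]. Speed limits (rad/s): [2.57, 2.57, 3.14, 3.14, 3.14, 3.14, 3.14].

### API

Orientations are given as a rotation vector (axis times angle).
In Python, from bench import ctrl, vision gives the robot as it stands.
- The arm moves only by the tool jog_arm, never from a script. Its argument "increments" is a list of rows, each an object of numbers: "tx", "ty", "tz": the shift along the tool's x, y, z in mm; "wx", "wy", "wz": the turn, a rotation vector about the tool's x, y, z in rad; "gripper": the opening, from 0 (shut) to 1 (fully open). In form: [{"tx": .., "ty": .., "tz": .., "wx": .., "wy": .., "wz": .., "gripper": ..}, ...]. A call has exactly 5 rows; each row is the pose to reach, as a shift and turn from the pose commanded when the call began, along the tool's axes at that moment; what a row does not reach only later rows make up. A row lasts 1/12 s, in which the tool goes at most 41.7 mm and 7.16 degrees, less where a joint would pass 70% of its speed; a pose out of reach is approached as far as the arm can. A call with a gripper value outside its range is refused whole. The fingers move at their own pace and stop on an object; "grip_force" is the grip in N (left out, the last holds). Time passes only in rows, so rows that repeat a pose let the fingers close, or fill a call up. It gives the time, the measured TCP pose, the force, the opening and the grip force at its end, in the units of the state.
- ctrl.get_state(): the state, without advancing time (a new reading comes with each control period).
- vision.get_image(name): name is "scene" or "top"; returns a dict with "color" (480x640x3 uint8, blue, green, red), "fx", "fy", "cx", "cy" (pixels), "extrinsics" (4x4, takes a point from world to camera coordinates). Camera axes: x right, y down, z forward; pixel columns grow to the right and rows downward; lengths in m; the calibration is good to about 2 mm. A picture is of the moment at which its call begins. There is no depth.
- ctrl.close_job(): hands the job in; it is judged then, once.
Trained networks look in the newest picture that a camera, given by its name, has taken for a name from the list of things; names that differ only in an ending like _2 or _b are one class to them, and where a whole thing is asked for, a point or a joint stands for the part that bears it (a point fixed in the world has none). Each returns a list of dicts, best first, with "conf" (0 to 1); they miss things now and then, are a little off and sometimes report something else, mostly with a low value. They report only what shows in the picture. A call takes as long as a camera call. They do not tell look-alikes from the thing itself.
- vision.spot_in(camera, thing): "bbox" ([left, top, right, bottom] in pixels, round what is visible of it).
The state is a dict: "time": time; "joint_positions": joint angles; "qd": joint speeds; "joint_torque": joint torques, N m; "position": TCP position; "tool_rot": TCP orientation; "ft_force": force on the tool from outside, world axes, zero at the start; "torque": the same for the moment, N m; "grip_width": opening from 0.0 (shut) to 1.0 (fully open); "grip_force": force on a finger pad.
Only numpy, scipy, OpenCV 4.12 (cv2) and the standard library are available. Lean on these libraries where they do the work, as an engineer would, in place of code of your own. Each camera call takes 0.05 s, during which the arm holds its last target. There are 200 camera calls.

### The job

One knob of the gas hob was taken off for cleaning and stands on the worktop beside the hob. Pick it up, turn it so that the flat in its bore matches the flat of the bare D-shaped tap shaft, push it fully home on the shaft, then press knob and shaft all the way down against the spring, as one does to light the burner, and finish like that: still gripping the knob and keeping it pressed down, without letting go. Leave the mug, jar and burner cap where they are.

Things in the scene. Friction and masses are not known exactly. Their poses are not given: they have to be found in the camera images.
- knob: the loose aluminium knob, 120 g, upright on the worktop. Skirt 46 mm across, 10 high; on it a flat-sided bar grip 20 wide (y), from 10 to 36 mm high, along x from -23 mm to a wedge-shaped pointer at +31 with a thin black line on top. Origin: centre of the underside; z up, x to the pointer. Grip the bar from above across its width, fingertips just above the skirt
- knob_socket (a point): centre of the blind end of the knob's bore, 16 mm above the underside on the axis; axes as the knob's. The bore, open below, is D-shaped, 16 mm deep, 0.6 mm larger all round than the shaft, its flat on the pointer (+x) side; it slides on freely when the flats agree within about 0.2 rad
- knob_pointer (a point): top of the pointer's end, 29 mm from the knob's axis along x, 36 mm above the underside
- shaft_tip (a point): centre of the top of the bare brass tap shaft, upright at the left or right control place by the hob's near edge. 12 mm diameter, one flat 1.8 mm from the axis, 24 mm tall above the hob, top 3 mm tapered. z up, x level, out of the flat: the knob fits when its x points the same way. It does not turn. At its foot a thin steel collar, 40 mm across, cut flat 10 mm from the axis on the same side
- shaft (a joint): how far the shaft is pressed down, m: 0 at rest, 0.006 at its stop; a spring resists with 4 N at first and 10 N at the stop. With the knob fully home (shaft tip at the bore's blind end) the knob's underside is 8 mm above the hob at rest, 2 mm at the stop
- fitted: the neighbouring knob, fixed, in place on the other tap 110 mm from the shaft; same shape, origin on the hob's top on its axis; its top is 44 mm above the hob
- hob: two-burner gas hob, black glass, 510 mm deep (x) by 300 wide (y), top 10 mm above the worktop; origin: centre of the underside. Controls lie 200 mm from its centre towards -x, 55 mm either side of its middle line. Pan supports behind them, 49 mm above the worktop, start about 130 mm from the centre towards -x. A steel pan stands on its far burner
- mug: white mug, 80 mm across, 90 mm high; leave alone; origin: centre of its underside
- jar: amber glass jar with steel lid, 56 mm across, 100 mm high; leave alone; origin: centre of its underside
- cap: dark loose burner cap, plain disc 68 mm across, 13 mm high; leave alone; origin: centre of its underside
Things that resemble listed ones, but are neither listed nor needed, are in the scene too. What is shaped like the part that bears shaft_tip but red is not meant. Leave any red look-alike of the knob alone.

How it is judged:
By the outcome, as a careful person would: the job done as asked, in the order asked, and still so for the second after the job is handed in, while the arm keeps its last pose, push and grip.
It also fails if it takes over 43 s, if anything falls off the work surface, if the arm or the gripper's body presses on something with over 40 N, if the wrist force passes 120 N, or if a joint passes its speed limit or range.

## Working session

There is one attempt and no reset: what is moved stays moved. The work goes in short steps, Python scripts to look and compute and a tool call to move; the robot and the scene stay as the last step left them, time stands still between calls to the robot, and variables do not carry over. Pictures are saved under pics/ and viewed, at most 10 in all, crops included, and the job is handed in when it is done.

Besides the shell and the picture viewer there is one more tool, called after "Emit:" by a JSON object that holds its "fn" and its "kwargs". jog_arm: Moves the arm, as the interface text tells. Its arguments: {"type":"object","properties":{"increments":{"type":"array"},"grip_force":{"type":"number"}},"required":["increments"]}

```bash
mkdir -p pics; cat > h.py <<'E'
import numpy as np, cv2
from bench import ctrl, vision
def ray(im,u,v):
    E=np.array(im["extrinsics"]);R=E[:3,:3];t=E[:3,3]
    d=R.T@np.array([(u-im["cx"])/im["fx"],(v-im["cy"])/im["fy"],1]);return -R.T@t,d
def at(im,u,v,z):
    c,d=ray(im,u,v);return c+d*(z-c[2])/d[2]
def proj(im,p):
    E=np.array(im["extrinsics"]);q=E[:3,:3]@np.array(p)+E[:3,3]
    return np.array([im["fx"]*q[0]/q[2]+im["cx"],im["fy"]*q[1]/q[2]+im["cy"]])
E
python3 - <<'E'
from h import *
for n in ("scene","top"):
    im=vision.get_image(n);cv2.imwrite(f"pics/{n}0.png",im["color"])
    c,_=ray(im,0,0);print(n,c.round(3),im["fx"],np.array(im["extrinsics"])[:3,:3].round(3).tolist())
    for t in ("knob","shaft_tip","fitted","hob","mug","jar","cap"):
        print(t,[(np.round(d["bbox"]).tolist(),round(d["conf"],2)) for d in vision.spot_in(n,t)][:4])
s=ctrl.get_state();print({k:np.round(s[k],3).tolist() for k in s})
E
```

```text
scene [1.181 0.232 0.937] 614.1264884268655 [[-0.494, 0.869, 0.017], [0.677, 0.397, -0.619], [-0.545, -0.294, -0.785]]
knob [([276.0, 139.0, 300.0, 167.0], 0.87), ([249.0, 169.0, 275.0, 197.0], 0.67)]
shaft_tip [([397.0, 260.0, 404.0, 270.0], 0.56)]
fitted [([445.0, 264.0, 472.0, 299.0], 0.57)]
hob [([239.0, 233.0, 514.0, 479.0], 0.8)]
mug [([134.0, 214.0, 190.0, 274.0], 0.6)]
jar [([158.0, 140.0, 194.0, 190.0], 0.87)]
cap [([225.0, 272.0, 259.0, 306.0], 0.6)]
top [ 0.378 -0.095  1.048] 460.6748688154128 [[-0.021, -1.0, -0.004], [-0.983, 0.021, -0.18], [0.18, -0.0, -0.984]]
knob [([397.0, 268.0, 415.0, 296.0], 0.86), ([395.0, 312.0, 417.0, 337.0], 0.62)]
shaft_tip []
fitted [([197.0, 254.0, 222.0, 279.0], 0.7)]
hob [([158.0, 80.0, 299.0, 299.0], 0.61)]
mug [([406.0, 144.0, 450.0, 198.0], 0.84)]
jar [([458.0, 231.0, 499.0, 262.0], 0.86)]
cap [([341.0, 170.0, 369.0, 198.0], 0.8)]
{'time': 0.8, 'joint_positions': [1.285, 0.321, -0.07, 1.451, 0.023, 1.371, -0.057], 'qd': [-0.001, 0.001, -0.0, 0.001, 0.0, -0.0, -0.002], 'joint_torque': [0.0, -49.104, -0.403, -31.276, -0.064, 0.034, 0.0], 'position': [0.192, -0.621, 0.198], 'tool_rot': [3.106, 0.469, -0.0], 'ft_force': [-0.864, -0.172, -0.191], 'torque': [0.024, 0.067, -0.046], 'grip_force': 0.0, 'grip_width': 0.997}
```

View pics/scene0.png

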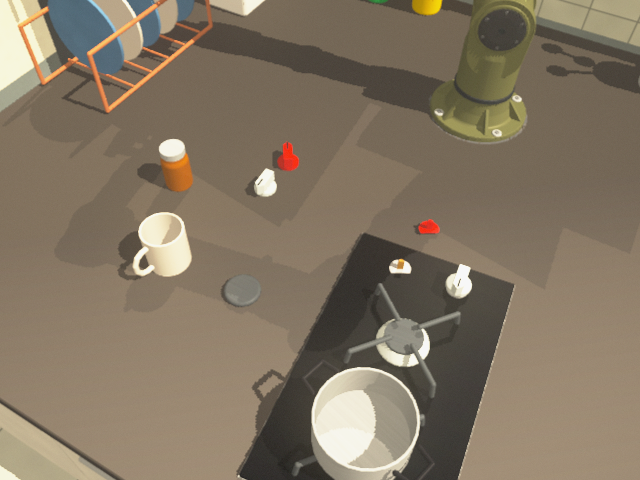

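View pics/top0.png

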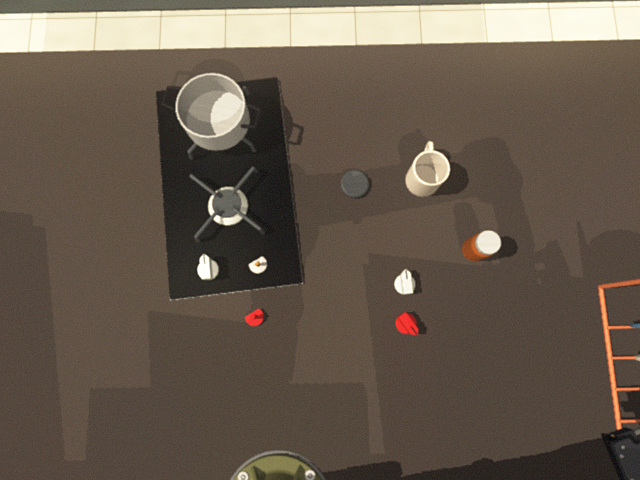

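The scene and top pictures show the loose white knob at scene (265,183) / top (404,282). The shaft and its collar are at scene (400,266) / top (258,265), and the fitted knob is at top (208,267). The red parts are decoys. Next I'll zoom in.

```bash
python3 - <<'E'
from h import *
T=[]
for n,cs in (("scene",((265,183),(400,266))),("top",((404,282),(258,265)))):
    im=vision.get_image(n)
    for (u,v) in cs:
        a=im["color"][v-18:v+18,u-24:u+24];T.append(cv2.resize(a,(384,288),interpolation=cv2.INTER_CUBIC))
    if n=="top":
        for nm,u,v,z in (("knob",404,282,.02),("shaft",258,265,.02),("fit",208,267,.03),("mug",428,175,.05),("jar",484,245,.1),("cap",355,184,.013),("red",407,324,.02),("redshaft",255,318,.02),("h1",171,299,.01),("h2",302,283,.01),("h3",278,78,.01),("h4",157,92,.01)): print(nm,at(im,u,v,z).round(4))
    else:
        for nm,u,v,z in (("knob",265,186,.01),("shaft",401,264,.034),("collar",400,269,.012)): print(nm,at(im,u,v,z).round(4))
cv2.imwrite("pics/z1.png",np.vstack([np.hstack(T[:2]),np.hstack(T[2:])]))
E
```

```text
knob [ 0.4664 -0.2919  0.01  ]
shaft [0.5236 0.042  0.034 ]
collar [0.519  0.0407 0.012 ]
knob [ 0.47   -0.2885  0.02  ]
shaft [0.5151 0.0375 0.02  ]
fit [0.5116 0.1475 0.03  ]
mug [ 0.7079 -0.3503  0.05  ]
jar [ 0.5365 -0.4444  0.1   ]
cap [ 0.7019 -0.1879  0.013 ]
red [ 0.3777 -0.29    0.02  ]
redshaft [0.3976 0.0438 0.02  ]
h1 [0.4437 0.2337 0.01  ]
h2 [ 0.4734 -0.0605  0.01  ]
h3 [ 0.9771 -0.0092  0.01  ]
h4 [0.9466 0.2861 0.01  ]
```

View pics/z1.png

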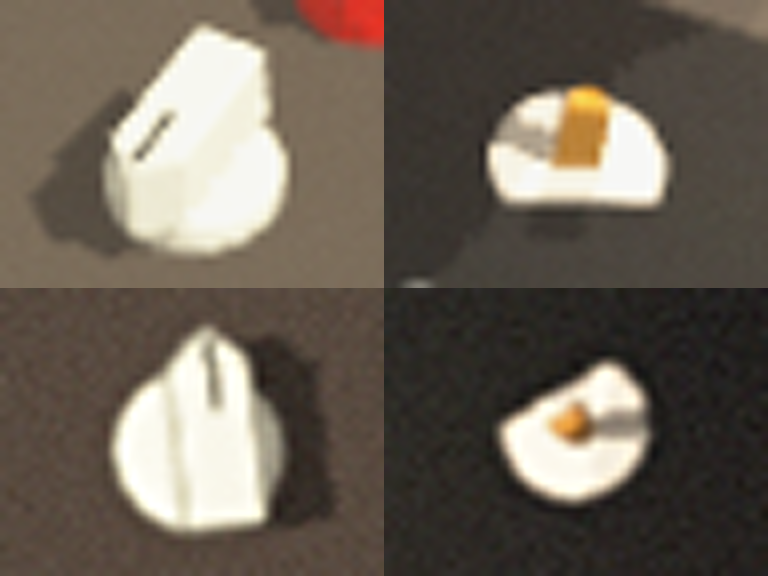

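```bash
python3 - <<'E'
from h import *
from scipy.optimize import least_squares
I={n:vision.get_image(n) for n in ("scene","top")}
O={"k":{"scene":(241,165,0,0),"top":(380,264,0,288)},"s":{"scene":(376,248,384,0),"top":(234,247,384,288)}}
K=[("top",(207,326),(31,0,36)),("top",(268,522),(-23,-10,36)),("top",(185,527),(-23,10,36)),("scene",(207,24),(-23,-10,36)),("scene",(268,50),(-23,10,36))]
S=[("top",(500,430),(10,17.3,12)),("top",(612,356),(10,-17.3,12)),("scene",(505,206),(10,-17.3,12)),("scene",(665,207),(10,17.3,12)),("scene",(588,98),(-1,0,34)),("top",(566,415),(-1,0,34))]
for n,P,x0 in (("k",K,(.468,-.29,0)),("s",S,(.519,.04,.5))):
    def f(x):
        c,s=np.cos(x[2]),np.sin(x[2]);r=[]
        for cam,p,l in P:
            o=O[n][cam];px=np.array([o[0]+(p[0]-o[2])/8-.5,o[1]+(p[1]-o[3])/8-.5])
            l=np.array(l)/1e3;r.append(proj(I[cam],(x[0]+c*l[0]-s*l[1],x[1]+s*l[0]+c*l[1],l[2]))-px)
        return np.concatenate(r)
    q=least_squares(f,x0);print(n,q.x.round(4),f(q.x).round(1))
s=ctrl.get_state()
from scipy.spatial.transform import Rotation as R
print(R.from_rotvec(s["tool_rot"]).as_matrix().round(3))
E
```

```text
k [ 0.4663 -0.2918  0.0443] [ 0.1  0.7 -0.5  0.4  0.8  0.4 -0.6  1.   0.2  1. ]
s [0.5189 0.0401 0.5478] [ 0.5 -0.1 -0.5  1.1  0.4  0.1 -1.  -0.3  0.1  1.6  0.   0.5]
[[ 0.955  0.295 -0.   ]
 [ 0.295 -0.955 -0.   ]
 [-0.     0.    -1.   ]]
```

Emit:
{"fn": "jog_arm", "kwargs": {"increments": [{"tx": 30, "ty": -19.5, "wz": 0.05}, {"tx": 60, "ty": -39, "wz": 0.1}, {"tx": 90, "ty": -58.5, "wz": 0.15}, {"tx": 120, "ty": -78, "wz": 0.2}, {"tx": 150, "ty": -97.5, "wz": 0.256}]}}

```text
validation failed for argument at $.in...
```

```bash
cat > d.py <<'E'
import sys
from h import *
from scipy.spatial.transform import Rotation as R
# tool-frame shift to world target x y z yaw(tool x)
s=ctrl.get_state();M=R.from_rotvec(s["tool_rot"]).as_matrix();p=np.array(s["position"])
x,y,z,yaw=map(float,sys.argv[1:5]);c,n=np.cos(yaw),np.sin(yaw)
T=np.array([[c,n,0],[n,-c,0],[0,0,-1]])
print("t",s["time"],"pos",p.round(4),"yaw",np.arctan2(M[1,0],M[0,0]).round(3),"tilt",M[:,2].round(3),"q",np.round(s["joint_positions"],2))
print("shift mm",(M.T@(np.array([x,y,z])-p)*1e3).round(1),"turn",R.from_matrix(M.T@T).as_rotvec().round(3),"F",np.round(s["ft_force"],1),s["grip_width"],s["grip_force"])
E
python3 d.py .4663 -.2918 .1 .044
```

```text
t 1.0 pos [ 0.1919 -0.621   0.1977] yaw 0.3 tilt [-0. -0. -1.] q [ 1.29  0.32 -0.07  1.45  0.02  1.37 -0.06]
shift mm [ 359.4 -233.5   97.7] turn [0.    0.    0.256] F [ 0.1 -0.4 -0.8] 0.9973092652514173 0.0
```

Emit:
{"fn": "jog_arm", "kwargs": {"increments": [{"tx": 30, "ty": -19.5, "tz": 0, "wx": 0, "wy": 0, "wz": 0.05, "gripper": 1}, {"tx": 60, "ty": -39, "tz": 0, "wx": 0, "wy": 0, "wz": 0.1, "gripper": 1}, {"tx": 90, "ty": -58.5, "tz": 0, "wx": 0, "wy": 0, "wz": 0.15, "gripper": 1}, {"tx": 120, "ty": -78, "tz": 0, "wx": 0, "wy": 0, "wz": 0.2, "gripper": 1}, {"tx": 150, "ty": -97.5, "tz": 0, "wx": 0, "wy": 0, "wz": 0.256, "gripper": 1}]}}

```text
time: 1.42
position: [0.3073, -0.4822, 0.1978]
tool_rot: [3.14, 0.064, 0.0]
ft_force: [0.7, -0.8, 0.3]
grip_width: 1.001
grip_force: 0.0
```

```bash
python3 d.py .4663 -.2918 .1 .044
```

```text
t 1.4167 pos [ 0.3073 -0.4822  0.1978] yaw 0.041 tilt [ 0. -0. -1.] q [ 1.09  0.16 -0.15  1.65  0.02  1.33 -0.59]
shift mm [ 166.6 -183.8   97.8] turn [ 0.    -0.    -0.003] F [ 0.7 -0.8  0.3] 1.001170060838525 0.0
```

Emit:
{"fn": "jog_arm", "kwargs": {"increments": [{"tx": 27, "ty": -30, "tz": 0, "wx": 0, "wy": 0, "wz": 0, "gripper": 1}, {"tx": 54, "ty": -60, "tz": 0, "wx": 0, "wy": 0, "wz": 0, "gripper": 1}, {"tx": 81, "ty": -90, "tz": 0, "wx": 0, "wy": 0, "wz": 0, "gripper": 1}, {"tx": 108, "ty": -120, "tz": 0, "wx": 0, "wy": 0, "wz": 0, "gripper": 1}, {"tx": 135, "ty": -150, "tz": 0, "wx": 0, "wy": 0, "wz": 0, "gripper": 1}]}}

```text
time: 1.83
position: [0.4357, -0.3262, 0.198]
tool_rot: [3.14, 0.069, 0.001]
ft_force: [0.5, 0.0, 0.7]
grip_width: 1.0
grip_force: 0.0
```

Emit:
{"fn": "jog_arm", "kwargs": {"increments": [{"tx": 16, "ty": -17, "tz": 20, "wx": 0, "wy": 0, "wz": 0, "gripper": 1}, {"tx": 31, "ty": -33, "tz": 50, "wx": 0, "wy": 0, "wz": 0, "gripper": 1}, {"tx": 31.5, "ty": -34, "tz": 80, "wx": 0, "wy": 0, "wz": 0, "gripper": 1}, {"tx": 31.5, "ty": -34, "tz": 98, "wx": 0, "wy": 0, "wz": 0, "gripper": 1}, {"tx": 31.5, "ty": -34, "tz": 98, "wx": 0, "wy": 0, "wz": 0, "gripper": 1}]}}

```text
time: 2.25
position: [0.462, -0.2902, 0.0953]
tool_rot: [-3.136, -0.071, 0.01]
ft_force: [-0.2, 1.0, 0.3]
grip_width: 1.001
grip_force: 0.0
```

```bash
python3 d.py .4663 -.2918 .012 .044; python3 - <<'E'
from h import *
T=[]
for n in ("scene","top"):
    im=vision.get_image(n); u,v=proj(im,(.4663,-.2918,.05)).astype(int)
    T.append(cv2.resize(im["color"][v-40:v+40,u-40:u+40],(400,400),interpolation=cv2.INTER_CUBIC))
cv2.imwrite("pics/z2.png",np.hstack(T))
E
```

```text
t 2.25 pos [ 0.462  -0.2902  0.0953] yaw 0.045 tilt [-0.007  0.004 -1.   ] q [ 0.82  0.2  -0.34  1.82  0.07  1.14 -1.07]
shift mm [ 4.8  2.2 83.3] turn [-0.005  0.007  0.001] F [-0.2  1.   0.3] 1.0013143757970886 0.0
```

View pics/z2.png

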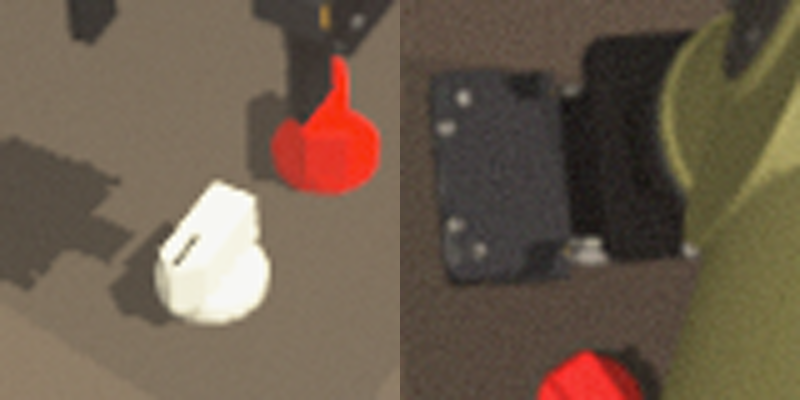

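The close-up shows the knob upright and clear at scene crop (213,255), with the open fingers above it on both sides. I'll descend now.

Emit:
{"fn": "jog_arm", "kwargs": {"increments": [{"tx": 0, "ty": 0, "tz": 15, "wx": 0, "wy": 0, "wz": 0, "gripper": 1}, {"tx": 0, "ty": 0, "tz": 30, "wx": 0, "wy": 0, "wz": 0, "gripper": 1}, {"tx": 0, "ty": 0, "tz": 45, "wx": 0, "wy": 0, "wz": 0, "gripper": 1}, {"tx": 0, "ty": 0, "tz": 50, "wx": 0, "wy": 0, "wz": 0, "gripper": 1}, {"tx": 0, "ty": 0, "tz": 50, "wx": 0, "wy": 0, "wz": 0, "gripper": 1}]}}

```text
time: 2.77
position: [0.4647, -0.293, 0.0501]
tool_rot: [3.141, 0.067, 0.0]
ft_force: [-0.5, -0.8, -0.4]
grip_width: 0.998
grip_force: 0.0
```

```bash
python3 d.py .4663 -.2918 .0125 .044
```

```text
t 2.7667 pos [ 0.4647 -0.293   0.0501] yaw 0.043 tilt [ 0. -0. -1.] q [ 0.81  0.25 -0.33  1.86  0.09  1.04 -1.09]
shift mm [ 1.7 -1.1 37.6] turn [ 0.    -0.    -0.001] F [-0.5 -0.8 -0.4] 0.9984766149167691 0.0
```

Emit:
{"fn": "jog_arm", "kwargs": {"increments": [{"tx": 1.5, "ty": -1, "tz": 12, "wx": 0, "wy": 0, "wz": 0, "gripper": 1}, {"tx": 1.5, "ty": -1, "tz": 24, "wx": 0, "wy": 0, "wz": 0, "gripper": 1}, {"tx": 1.5, "ty": -1, "tz": 34, "wx": 0, "wy": 0, "wz": 0, "gripper": 1}, {"tx": 1.5, "ty": -1, "tz": 37.5, "wx": 0, "wy": 0, "wz": 0, "gripper": 1}, {"tx": 1.5, "ty": -1, "tz": 37.5, "wx": 0, "wy": 0, "wz": 0, "gripper": 0.6}]}}

```text
time: 3.18
position: [0.4651, -0.2908, 0.0106]
tool_rot: [-3.139, -0.069, 0.004]
ft_force: [0.0, 0.3, 0.2]
grip_width: 0.976
grip_force: 0.0
```

Emit:
{"fn": "jog_arm", "kwargs": {"increments": [{"tx": 0, "ty": 0, "tz": 0, "wx": 0, "wy": 0, "wz": 0, "gripper": 0.4}, {"tx": 0, "ty": 0, "tz": 0, "wx": 0, "wy": 0, "wz": 0, "gripper": 0}, {"tx": 0, "ty": 0, "tz": 0, "wx": 0, "wy": 0, "wz": 0, "gripper": 0}, {"tx": 0, "ty": 0, "tz": 0, "wx": 0, "wy": 0, "wz": 0, "gripper": 0}, {"tx": 0, "ty": 0, "tz": 0, "wx": 0, "wy": 0, "wz": 0, "gripper": 0}], "grip_force": 50}}

```text
time: 3.6
position: [0.4665, -0.2916, 0.0126]
tool_rot: [3.14, 0.069, 0.001]
ft_force: [0.3, 0.4, -0.2]
grip_width: 0.631
grip_force: 0.0
```

Emit:
{"fn": "jog_arm", "kwargs": {"increments": [{"tx": 0, "ty": 0, "tz": 0, "wx": 0, "wy": 0, "wz": 0, "gripper": 0}, {"tx": 0, "ty": 0, "tz": 0, "wx": 0, "wy": 0, "wz": 0, "gripper": 0}, {"tx": 0, "ty": 0, "tz": 0, "wx": 0, "wy": 0, "wz": 0, "gripper": 0}, {"tx": 0, "ty": 0, "tz": 0, "wx": 0, "wy": 0, "wz": 0, "gripper": 0}, {"tx": 0, "ty": 0, "tz": 0, "wx": 0, "wy": 0, "wz": 0, "gripper": 0}]}}

```text
time: 4.02
position: [0.4662, -0.2914, 0.0122]
tool_rot: [3.141, 0.069, -0.0]
ft_force: [1.2, -0.0, 0.3]
grip_width: 0.246
grip_force: 0.0
```

```bash
python3 d.py .4663 -.2918 .11 .044
```

```text
t 4.0167 pos [ 0.4662 -0.2914  0.0122] yaw 0.044 tilt [-0. -0. -1.] q [ 0.8   0.3  -0.33  1.89  0.12  0.97 -1.11]
shift mm [  0.1   0.4 -97.8] turn [ 0.  0. -0.] F [ 1.2 -0.   0.3] 0.24610650366883674 0.0
```

Emit:
{"fn": "jog_arm", "kwargs": {"increments": [{"tx": 0, "ty": 0, "tz": 0, "wx": 0, "wy": 0, "wz": 0, "gripper": 0}, {"tx": 0, "ty": 0, "tz": 0, "wx": 0, "wy": 0, "wz": 0, "gripper": 0}, {"tx": 0, "ty": 0, "tz": 0, "wx": 0, "wy": 0, "wz": 0, "gripper": 0}, {"tx": 0, "ty": 0, "tz": 0, "wx": 0, "wy": 0, "wz": 0, "gripper": 0}, {"tx": 0, "ty": 0, "tz": 0, "wx": 0, "wy": 0, "wz": 0, "gripper": 0}]}}

```text
time: 4.43
position: [0.4662, -0.2914, 0.0121]
tool_rot: [3.141, 0.069, -0.0]
ft_force: [-0.4, -0.9, 0.4]
grip_width: 0.012
grip_force: 0.0
```

Emit:
{"fn": "jog_arm", "kwargs": {"increments": [{"tx": 0, "ty": 0, "tz": -10, "wx": 0, "wy": 0, "wz": 0, "gripper": 0}, {"tx": 0, "ty": 0, "tz": -30, "wx": 0, "wy": 0, "wz": 0, "gripper": 0}, {"tx": 0, "ty": 0, "tz": -55, "wx": 0, "wy": 0, "wz": 0, "gripper": 0}, {"tx": 0, "ty": 0, "tz": -80, "wx": 0, "wy": 0, "wz": 0, "gripper": 0}, {"tx": 0, "ty": 0, "tz": -98, "wx": 0, "wy": 0, "wz": 0, "gripper": 0}]}}

```text
time: 4.85
position: [0.4671, -0.2918, 0.1133]
tool_rot: [3.139, 0.069, 0.004]
ft_force: [0.3, 0.5, 0.6]
grip_width: 0.008
grip_force: 0.0
```

```bash
python3 d.py .5189 .0401 .11 .548
```

```text
t 4.85 pos [ 0.4671 -0.2918  0.1133] yaw 0.044 tilt [ 0.002 -0.002 -1.   ] q [ 0.82  0.19 -0.34  1.8   0.07  1.16 -1.07]
shift mm [  66.3 -329.3    2.8] turn [ 0.002 -0.002 -0.504] F [0.3 0.5 0.6] 0.008040011703725215 0.0
```

The gripper shut to 0, so the grasp missed. I'll look again.

```bash
python3 - <<'E'
from h import *
T=[]
for n in ("scene","top"):
    im=vision.get_image(n); u,v=proj(im,(.4663,-.2918,.02)).astype(int)
    T.append(cv2.resize(im["color"][v-60:v+60,u-40:u+40],(400,600),interpolation=cv2.INTER_CUBIC));print(n,u,v)
    print([(np.round(d["bbox"]).tolist(),round(d["conf"],2)) for d in vision.spot_in(n,"knob")])
cv2.imwrite("pics/z3.png",np.hstack(T))
E
```

```text
scene 264 182
[([253.0, 168.0, 278.0, 199.0], 0.6), ([279.0, 140.0, 300.0, 168.0], 0.59)]
top 405 283
[([396.0, 312.0, 419.0, 335.0], 0.83)]
```

View pics/z3.png

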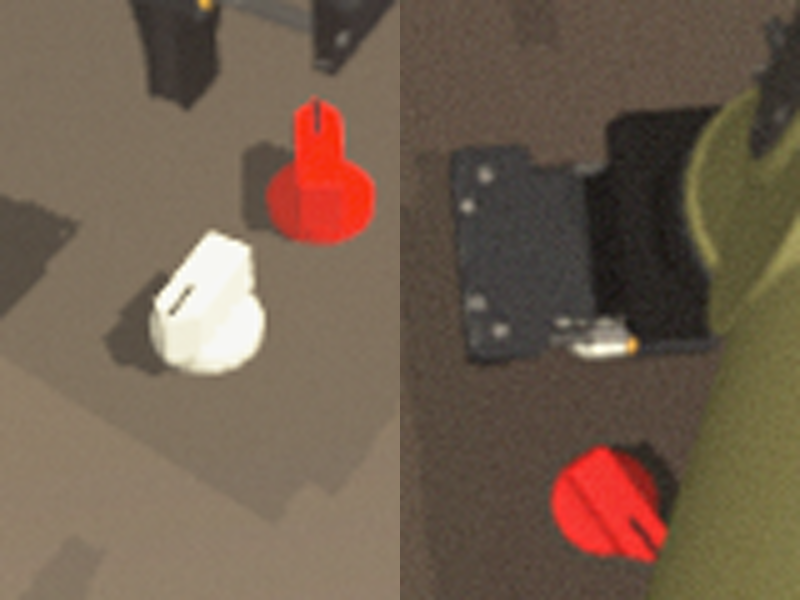

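```bash
python3 - <<'E'
from h import *
im=vision.get_image("scene")
p=ctrl.get_state()["position"];print(p,proj(im,p))
for x in (-.023,.031):
  for y in (-.01,.01): print(proj(im,(.4663+x,-.2918+y,.036)).round(1))
print("skirt",[proj(im,(.4663+.023*np.cos(a),-.2918+.023*np.sin(a),.005)).round(0).tolist() for a in (0,1.57,3.14,4.71)])
b=cv2.resize(im["color"][100:220,200:340],(700,600),interpolation=cv2.INTER_CUBIC)
for q in [p,(.4663,-.2918,.036),(.4663-.023,-.2918,.036),(.4663+.031,-.2918,.036)]:
    u=(proj(im,q)-[200,100])*5+2.5;cv2.circle(b,(int(u[0]),int(u[1])),4,(0,255,0),1)
cv2.imwrite("pics/z4.png",b)
E
```

```text
[ 0.46570105 -0.29119525  0.10981337] [262.61660806 150.34757772]
[266.3 168.5]
[274.5 172. ]
[251.8 184.9]
[260.1 188.5]
skirt [[259.0, 195.0], [275.0, 192.0], [271.0, 181.0], [256.0, 184.0]]
```

View pics/z4.png

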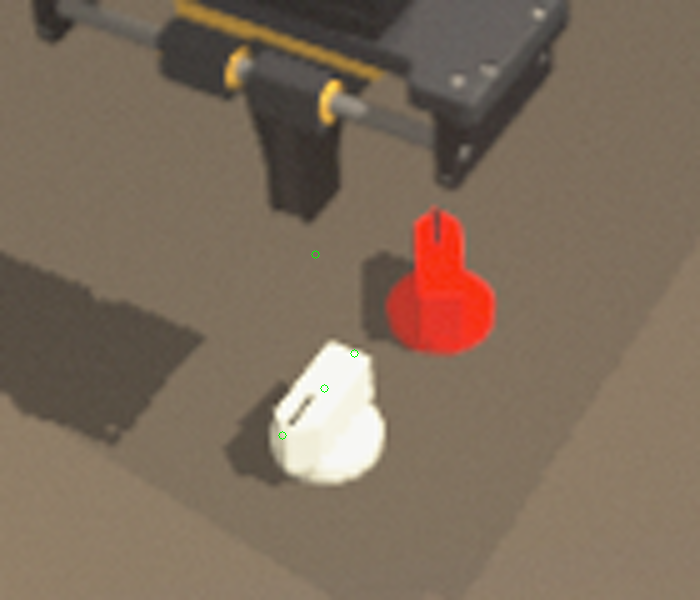

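The projected TCP (green circle at (315,255)) falls below the drawn fingertip at about (305,205), so there is an offset to resolve. I'll compare open and closed fingers and check whether the knob shifted.

Emit:
{"fn": "jog_arm", "kwargs": {"increments": [{"tx": 0, "ty": 0, "tz": 0, "wx": 0, "wy": 0, "wz": 0, "gripper": 1}, {"tx": 0, "ty": 0, "tz": 0, "wx": 0, "wy": 0, "wz": 0, "gripper": 1}, {"tx": 0, "ty": 0, "tz": 0, "wx": 0, "wy": 0, "wz": 0, "gripper": 1}, {"tx": 0, "ty": 0, "tz": 0, "wx": 0, "wy": 0, "wz": 0, "gripper": 1}, {"tx": 0, "ty": 0, "tz": 0, "wx": 0, "wy": 0, "wz": 0, "gripper": 1}]}}

```text
time: 5.52
position: [0.466, -0.2913, 0.1097]
tool_rot: [-3.14, -0.069, 0.001]
ft_force: [0.3, 0.1, 0.2]
grip_width: 0.296
grip_force: 0.0
```

Emit:
{"fn": "jog_arm", "kwargs": {"increments": [{"tx": 0, "ty": 0, "tz": 0, "wx": 0, "wy": 0, "wz": 0, "gripper": 1}, {"tx": 0, "ty": 0, "tz": 0, "wx": 0, "wy": 0, "wz": 0, "gripper": 1}, {"tx": 0, "ty": 0, "tz": 0, "wx": 0, "wy": 0, "wz": 0, "gripper": 1}, {"tx": 0, "ty": 0, "tz": 0, "wx": 0, "wy": 0, "wz": 0, "gripper": 1}, {"tx": 0, "ty": 0, "tz": 0, "wx": 0, "wy": 0, "wz": 0, "gripper": 1}]}}

```text
time: 5.93
position: [0.4662, -0.2914, 0.1102]
tool_rot: [3.141, 0.069, 0.0]
ft_force: [-0.5, 0.6, -0.9]
grip_width: 0.681
grip_force: 0.0
```

```bash
python3 - <<'E'
from h import *
im=vision.get_image("scene");s=ctrl.get_state();p=np.array(s["position"]);print(s["time"],p,s["grip_width"])
a=cv2.imread("pics/scene0.png");ys,xs=slice(160,205),slice(240,284)
def white(g): 
    m=(g[...,0]>140)&(g[...,1]>140)&(g[...,2]>140); v,u=np.nonzero(m[ys,xs]); return u.min()+240,u.max()+240,v.min()+160,v.max()+160,u.mean()+240,v.mean()+160
print(white(a),white(im["color"]))
b=cv2.resize(im["color"][90:210,190:350],(800,600),interpolation=cv2.INTER_CUBIC)
for dy in (-.0435,-.0585,0,.0435,.0585):
  for dz in (0,.019,.07):
    q=proj(im,p+[0,dy,dz]);u=(q-[190,90])*5+2.5;cv2.circle(b,(int(u[0]),int(u[1])),3,(0,255,0),1)
cv2.imwrite("pics/z5.png",b)
E
```

```text
5.9833 [ 0.46618761 -0.29142535  0.11017909] 0.7247306248965677
(np.int64(255), np.int64(276), np.int64(168), np.int64(196), np.float64(265.7510917030568), np.float64(183.24017467248908)) (np.int64(254), np.int64(276), np.int64(168), np.int64(196), np.float64(265.6852248394004), np.float64(183.3490364025696))
```

View pics/z5.png

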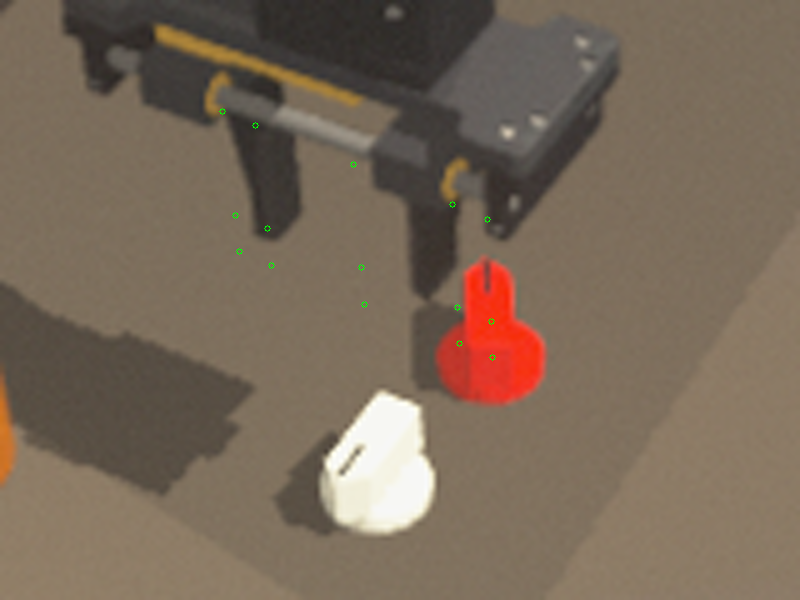

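The white knob has not moved at all (centroid unchanged). The fingertips, midpoint about (352,255) against the projected (364,304), sit about 25 mm higher than reported, so they closed above the knob. I'll go back down with the fingers open and look at them next to the knob.

Emit:
{"fn": "jog_arm", "kwargs": {"increments": [{"tx": 0, "ty": 0, "tz": 20, "wx": 0, "wy": 0, "wz": 0, "gripper": 1}, {"tx": 0, "ty": 0, "tz": 45, "wx": 0, "wy": 0, "wz": 0, "gripper": 1}, {"tx": 0, "ty": 0, "tz": 70, "wx": 0, "wy": 0, "wz": 0, "gripper": 1}, {"tx": 0, "ty": 0, "tz": 90, "wx": 0, "wy": 0, "wz": 0, "gripper": 1}, {"tx": 0, "ty": 0, "tz": 98, "wx": 0, "wy": 0, "wz": 0, "gripper": 1}]}}

```text
time: 6.4
position: [0.4641, -0.2903, 0.0092]
tool_rot: [-3.138, -0.069, 0.006]
ft_force: [0.4, 0.0, -0.1]
grip_width: 0.985
grip_force: 0.0
```

Emit:
{"fn": "jog_arm", "kwargs": {"increments": [{"tx": 0, "ty": 0, "tz": 0, "wx": 0, "wy": 0, "wz": 0, "gripper": 1}, {"tx": 0, "ty": 0, "tz": 0, "wx": 0, "wy": 0, "wz": 0, "gripper": 1}, {"tx": 0, "ty": 0, "tz": 0, "wx": 0, "wy": 0, "wz": 0, "gripper": 1}, {"tx": 0, "ty": 0, "tz": 0, "wx": 0, "wy": 0, "wz": 0, "gripper": 1}, {"tx": 0, "ty": 0, "tz": 0, "wx": 0, "wy": 0, "wz": 0, "gripper": 1}]}}

```text
time: 6.82
position: [0.4671, -0.292, 0.0135]
tool_rot: [3.139, 0.069, 0.003]
ft_force: [-0.3, -0.5, 0.9]
grip_width: 1.004
grip_force: 0.0
```

```bash
python3 - <<'E'
from h import *
im=vision.get_image("scene");s=ctrl.get_state();p=np.array(s["position"]);print(s["time"],p,s["grip_width"],s["ft_force"])
print("base",proj(im,(0,0,0)))
b=cv2.resize(im["color"][130:220,210:330],(800,600),interpolation=cv2.INTER_CUBIC);k=800/120
for dy in (-.0585,-.0435,0,.0435,.0585):
  for dx in (-.0095,.0095):
    q=proj(im,p+[dx,dy,0]);u=(q-[210,130])*k+k/2;cv2.circle(b,(int(u[0]),int(u[1])),3,(0,255,0),1)
cv2.imwrite("pics/z6.png",b)
E
```

```text
6.8667 [ 0.46692095 -0.29190331  0.01327297] 0.9959580125601307 [-0.00200303  0.17103512  0.0596561 ]
base [477.21968686 110.65726992]
```

View pics/z6.png

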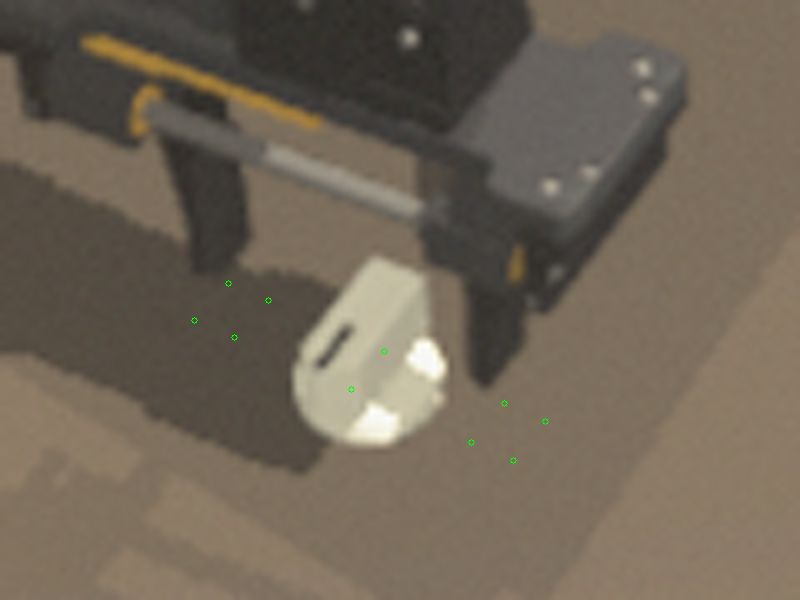

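The fingers straddle the knob with tips at (215,276) and (487,388), about 60–70 crop pixels above the projected points. That puts them about 25 mm too high, near z = 0.038, which fits the miss. I'll go about 21 mm lower while watching the force.

Emit:
{"fn": "jog_arm", "kwargs": {"increments": [{"tx": 0, "ty": 0, "tz": 4, "wx": 0, "wy": 0, "wz": 0, "gripper": 1}, {"tx": 0, "ty": 0, "tz": 8, "wx": 0, "wy": 0, "wz": 0, "gripper": 1}, {"tx": 0, "ty": 0, "tz": 12, "wx": 0, "wy": 0, "wz": 0, "gripper": 1}, {"tx": 0, "ty": 0, "tz": 14, "wx": 0, "wy": 0, "wz": 0, "gripper": 1}, {"tx": 0, "ty": 0, "tz": 14, "wx": 0, "wy": 0, "wz": 0, "gripper": 1}]}}

```text
time: 7.28
position: [0.4655, -0.291, -0.0028]
tool_rot: [-3.14, -0.069, 0.002]
ft_force: [0.8, -0.4, -0.6]
grip_width: 1.0
grip_force: 0.0
```

Emit:
{"fn": "jog_arm", "kwargs": {"increments": [{"tx": 0, "ty": 0, "tz": 2, "wx": 0, "wy": 0, "wz": 0, "gripper": 1}, {"tx": 0, "ty": 0, "tz": 4, "wx": 0, "wy": 0, "wz": 0, "gripper": 1}, {"tx": 0, "ty": 0, "tz": 6, "wx": 0, "wy": 0, "wz": 0, "gripper": 1}, {"tx": 0, "ty": 0, "tz": 8, "wx": 0, "wy": 0, "wz": 0, "gripper": 1}, {"tx": 0, "ty": 0, "tz": 8, "wx": 0, "wy": 0, "wz": 0, "gripper": 1}]}}

```text
time: 7.7
position: [0.4659, -0.2912, -0.0103]
tool_rot: [-3.141, -0.069, 0.001]
ft_force: [0.2, 0.5, 0.7]
grip_width: 1.004
grip_force: 0.0
```

No contact at a reported z of −0.010, which confirms the offset. I'll close the gripper.

Emit:
{"fn": "jog_arm", "kwargs": {"increments": [{"tx": 0, "ty": 0, "tz": 0, "wx": 0, "wy": 0, "wz": 0, "gripper": 0}, {"tx": 0, "ty": 0, "tz": 0, "wx": 0, "wy": 0, "wz": 0, "gripper": 0}, {"tx": 0, "ty": 0, "tz": 0, "wx": 0, "wy": 0, "wz": 0, "gripper": 0}, {"tx": 0, "ty": 0, "tz": 0, "wx": 0, "wy": 0, "wz": 0, "gripper": 0}, {"tx": 0, "ty": 0, "tz": 0, "wx": 0, "wy": 0, "wz": 0, "gripper": 0}], "grip_force": 45}}

```text
time: 8.12
position: [0.4663, -0.2915, -0.0097]
tool_rot: [3.141, 0.069, 0.0]
ft_force: [-0.2, 0.0, -0.9]
grip_width: 0.706
grip_force: 0.0
```

Emit:
{"fn": "jog_arm", "kwargs": {"increments": [{"tx": 0, "ty": 0, "tz": 0, "wx": 0, "wy": 0, "wz": 0, "gripper": 0}, {"tx": 0, "ty": 0, "tz": 0, "wx": 0, "wy": 0, "wz": 0, "gripper": 0}, {"tx": 0, "ty": 0, "tz": 0, "wx": 0, "wy": 0, "wz": 0, "gripper": 0}, {"tx": 0, "ty": 0, "tz": 0, "wx": 0, "wy": 0, "wz": 0, "gripper": 0}, {"tx": 0, "ty": 0, "tz": 0, "wx": 0, "wy": 0, "wz": 0, "gripper": 0}]}}

```text
time: 8.53
position: [0.4662, -0.2914, -0.0099]
tool_rot: [3.141, 0.069, -0.0]
ft_force: [0.8, -0.5, 0.1]
grip_width: 0.326
grip_force: 0.0
```

Emit:
{"fn": "jog_arm", "kwargs": {"increments": [{"tx": 0, "ty": 0, "tz": 0, "wx": 0, "wy": 0, "wz": 0, "gripper": 0}, {"tx": 0, "ty": 0, "tz": 0, "wx": 0, "wy": 0, "wz": 0, "gripper": 0}, {"tx": 0, "ty": 0, "tz": 0, "wx": 0, "wy": 0, "wz": 0, "gripper": 0}, {"tx": 0, "ty": 0, "tz": 0, "wx": 0, "wy": 0, "wz": 0, "gripper": 0}, {"tx": 0, "ty": 0, "tz": 0, "wx": 0, "wy": 0, "wz": 0, "gripper": 0}]}}

```text
time: 8.95
position: [0.4662, -0.2914, -0.0099]
tool_rot: [3.141, 0.069, -0.0]
ft_force: [0.4, 0.4, -0.8]
grip_width: 0.23
grip_force: 44.9
```

Gripped at 20 mm width with 45 N. I'll lift and carry it.

Emit:
{"fn": "jog_arm", "kwargs": {"increments": [{"tx": 0, "ty": 0, "tz": -10, "wx": 0, "wy": 0, "wz": 0, "gripper": 0}, {"tx": 0, "ty": 0, "tz": -30, "wx": 0, "wy": 0, "wz": 0, "gripper": 0}, {"tx": 0, "ty": 0, "tz": -55, "wx": 0, "wy": 0, "wz": 0, "gripper": 0}, {"tx": 0, "ty": 0, "tz": -80, "wx": 0, "wy": 0, "wz": 0, "gripper": 0}, {"tx": 0, "ty": 0, "tz": -90, "wx": 0, "wy": 0, "wz": 0, "gripper": 0}]}}

```text
time: 9.37
position: [0.4682, -0.2924, 0.0842]
tool_rot: [3.138, 0.069, 0.007]
ft_force: [1.0, -1.1, 0.3]
grip_width: 0.227
grip_force: 44.9
```

Emit:
{"fn": "jog_arm", "kwargs": {"increments": [{"tx": 5, "ty": -25, "tz": 0, "wx": 0, "wy": 0, "wz": 0, "gripper": 0}, {"tx": 12, "ty": -60, "tz": 0, "wx": 0, "wy": 0, "wz": 0, "gripper": 0}, {"tx": 19, "ty": -95, "tz": 0, "wx": 0, "wy": 0, "wz": 0, "gripper": 0}, {"tx": 26, "ty": -130, "tz": 0, "wx": 0, "wy": 0, "wz": 0, "gripper": 0}, {"tx": 33, "ty": -165, "tz": 0, "wx": 0, "wy": 0, "wz": 0, "gripper": 0}]}}

```text
time: 9.78
position: [0.4916, -0.1236, 0.08]
tool_rot: [3.141, 0.068, -0.0]
ft_force: [-0.1, -0.4, -2.3]
grip_width: 0.227
grip_force: 44.9
```

Emit:
{"fn": "jog_arm", "kwargs": {"increments": [{"tx": 7, "ty": -35, "tz": 0, "wx": 0, "wy": 0, "wz": -0.1, "gripper": 0}, {"tx": 14, "ty": -70, "tz": 0, "wx": 0, "wy": 0, "wz": -0.2, "gripper": 0}, {"tx": 21, "ty": -105, "tz": 0, "wx": 0, "wy": 0, "wz": -0.3, "gripper": 0}, {"tx": 28, "ty": -140, "tz": 0, "wx": 0, "wy": 0, "wz": -0.4, "gripper": 0}, {"tx": 34, "ty": -164, "tz": 0, "wx": 0, "wy": 0, "wz": -0.504, "gripper": 0}]}}

```text
time: 10.2
position: [0.5183, 0.0443, 0.0803]
tool_rot: [-3.02, -0.862, -0.001]
ft_force: [-0.4, 0.0, -1.0]
grip_width: 0.227
grip_force: 44.9
```

```bash
python3 d.py .5189 .0401 .05 .548
```

```text
t 10.2 pos [0.5183 0.0443 0.0803] yaw 0.556 tilt [ 0.     0.001 -1.   ] q [ 0.45  0.19 -0.64  1.89  0.12  1.1  -1.25]
shift mm [-1.7  3.9 30.3] turn [-0.001 -0.001  0.008] F [-0.4  0.  -1. ] 0.2268038990311238 44.894875979516655
```

Emit:
{"fn": "jog_arm", "kwargs": {"increments": [{"tx": -1.5, "ty": 4, "tz": 10, "wx": 0, "wy": 0, "wz": 0.008, "gripper": 0}, {"tx": -1.5, "ty": 4, "tz": 20, "wx": 0, "wy": 0, "wz": 0.008, "gripper": 0}, {"tx": -1.5, "ty": 4, "tz": 30, "wx": 0, "wy": 0, "wz": 0.008, "gripper": 0}, {"tx": -1.5, "ty": 4, "tz": 36, "wx": 0, "wy": 0, "wz": 0.008, "gripper": 0}, {"tx": -1.5, "ty": 4, "tz": 36, "wx": 0, "wy": 0, "wz": 0.008, "gripper": 0}]}}

```text
time: 10.62
position: [0.5176, 0.0345, 0.0419]
tool_rot: [-3.028, -0.834, 0.006]
ft_force: [-0.6, 0.0, -0.5]
grip_width: 0.226
grip_force: 44.9
```

```bash
python3 d.py .5189 .0401 .04 .548; python3 - <<'E'
from h import *
im=vision.get_image("scene");s=ctrl.get_state();p=np.array(s["position"])
cv2.imwrite("pics/scene_h.png",im["color"]);u0,v0=360,215
print("off",u0,v0,[ (q,proj(im,q).round(1)) for q in ([.5189,.0401,.034],)])
b=cv2.resize(im["color"][v0:v0+75,u0:u0+100],(800,600),interpolation=cv2.INTER_CUBIC)
yaw=.548;c,n=np.cos(yaw),np.sin(yaw)
for l in ((31,0,36),(-23,10,36),(-23,-10,36),(15,10,36),(15,-10,36)):
    x,y,z=np.array(l)/1e3;q=proj(im,(p[0]+c*x-n*y,p[1]+n*x+c*y,p[2]+.0099+z));u=(q-[u0,v0])*8+4;cv2.circle(b,(int(u[0]),int(u[1])),3,(0,255,0),1);print(l,u.round())
cv2.imwrite("pics/z7.png",b)
E
```

```text
t 10.6167 pos [0.5176 0.0345 0.0419] yaw 0.537 tilt [-0.004 -0.    -1.   ] q [ 0.44  0.24 -0.62  1.93  0.16  1.03 -1.28]
shift mm [ 4.  -4.2  1.9] turn [-0.002  0.004 -0.011] F [-0.6  0.  -0.5] 0.22563163716931087 44.89599603577517
off 360 215 [([0.5189, 0.0401, 0.034], array([401.1, 261.8]))]
(31, 0, 36) [358. 331.]
(-23, 10, 36) [374. 138.]
(-23, -10, 36) [286. 139.]
(15, 10, 36) [395. 272.]
(15, -10, 36) [304. 274.]
```

View pics/z7.png

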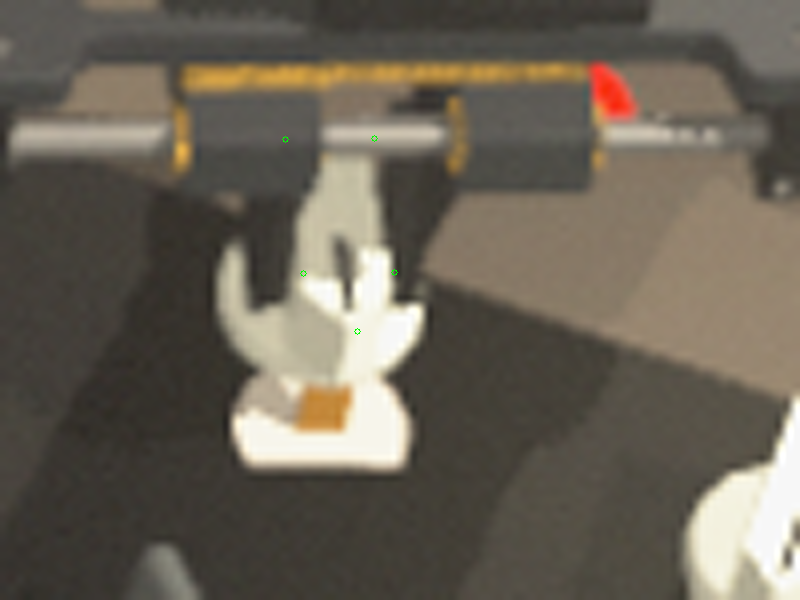

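The picture shows the knob held just above and behind the shaft. Its skirt spans u 218–426 with the bottom at v≈378, and the pointer tip is near (346,310). The brass shaft centre is at u≈324, and the collar flat runs from (240,468) to (408,468). I'll fit the offset.

```bash
cat > fit.py <<'E'
from h import *
from scipy.optimize import least_squares
im=vision.get_image("scene");P=lambda l,x,z:(proj(im,(x[0]+np.cos(x[2])*l[0]-np.sin(x[2])*l[1],x[1]+np.sin(x[2])*l[0]+np.cos(x[2])*l[1],z+l[2]))-[360,215])*8+4
A=np.linspace(0,6.28,73)
def sk(x,z,zs=(0,.01)):
    q=np.array([P((.023*np.cos(a),.023*np.sin(a),h),x,z) for a in A for h in zs]);return q[:,0].min(),q[:,0].max(),q[:,1].max()
z=.0419+.0099
# skirt extents + tip + left bar corner
f=lambda x:np.r_[np.array(sk(x,z))-(218,426,378),P((.031,0,.036),x,z)-(346,310),(P((-.023,-.01,.036),x,z)-P((.015,-.01,.036),x,z))*0]
q=least_squares(f,(.5176,.0345,.54),diff_step=1e-4);print("knob",q.x.round(4),f(q.x).round())
for l in ((15,10,36),(15,-10,36),(-23,0,36)): print(l,P(np.array(l)/1e3,q.x,z).round())
g=lambda x:np.r_[P((.01,.0173,.002),x,.01)-(408,468),P((.01,-.0173,.002),x,.01)-(240,468),(P((.0018,0,.002),x,.01)-(324,430))]
r=least_squares(g,(.5189,.0401,.548),diff_step=1e-4);print("shaft",r.x.round(4),g(r.x).round())
d=r.x-q.x;print("d world mm",(d[:2]*1e3).round(1),d[2].round(3))
E
python3 fit.py
```

```text
knob [0.5127 0.0313 0.4938] [-0.  0.  0.  0. -0. -0. -0.]
(15, 10, 36) [387. 253.]
(15, -10, 36) [296. 250.]
(-23, 0, 36) [332. 119.]
shaft [0.5177 0.0395 0.5081] [-9. -2. 10. -4. -2.  6.]
d world mm [5.  8.2] 0.014
```

Emit:
{"fn": "jog_arm", "kwargs": {"increments": [{"tx": 0, "ty": 0, "tz": 0, "wx": 0, "wy": 0, "wz": 0, "gripper": 0}, {"tx": 0, "ty": 0, "tz": 0, "wx": 0, "wy": 0, "wz": 0, "gripper": 0}, {"tx": 0, "ty": 0, "tz": 0, "wx": 0, "wy": 0, "wz": 0, "gripper": 0}, {"tx": 0, "ty": 0, "tz": 0, "wx": 0, "wy": 0, "wz": 0, "gripper": 0}, {"tx": 0, "ty": 0, "tz": 0, "wx": 0, "wy": 0, "wz": 0, "gripper": 0}]}}

```text
time: 11.13
position: [0.5197, 0.036, 0.0444]
tool_rot: [3.028, 0.838, 0.001]
ft_force: [0.2, 0.7, -0.3]
grip_width: 0.225
grip_force: 44.9
```

```bash
python3 d.py .5231 .0435 .032 .548; python3 - <<'E'
from h import *
a=cv2.imread("pics/scene_h.png");im=vision.get_image("scene")["color"]
f=lambda g:np.float32(cv2.cvtColor(g[225:262,383:416],cv2.COLOR_BGR2GRAY))
print(cv2.phaseCorrelate(f(a),f(im)))
E
```

```text
t 11.1333 pos [0.5197 0.036  0.0444] yaw 0.54 tilt [ 0. -0. -1.] q [ 0.44  0.24 -0.62  1.93  0.16  1.03 -1.28]
shift mm [ 6.8 -4.7 12.4] turn [ 0.    -0.    -0.008] F [ 0.2  0.7 -0.3] 0.22506709786293722 44.896186392288655
((0.3861132458291223, -0.047661191293098426), 1.073155027296808)
```

Emit:
{"fn": "jog_arm", "kwargs": {"increments": [{"tx": 3, "ty": -2, "tz": 5, "wx": 0, "wy": 0, "wz": -0.008, "gripper": 0}, {"tx": 5.5, "ty": -4, "tz": 8, "wx": 0, "wy": 0, "wz": -0.008, "gripper": 0}, {"tx": 5.5, "ty": -4, "tz": 8, "wx": 0, "wy": 0, "wz": -0.008, "gripper": 0}, {"tx": 5.5, "ty": -4, "tz": 8, "wx": 0, "wy": 0, "wz": -0.008, "gripper": 0}, {"tx": 5.5, "ty": -4, "tz": 8, "wx": 0, "wy": 0, "wz": -0.008, "gripper": 0}]}}

```text
time: 11.6
position: [0.5221, 0.0424, 0.0359]
tool_rot: [-3.024, -0.85, 0.001]
ft_force: [-0.8, -0.0, -1.5]
grip_width: 0.228
grip_force: 44.9
```

```bash
python3 d.py .5231 .0435 .032 .548; python3 - <<'E'
from h import *
im=vision.get_image("scene")
b=cv2.resize(im["color"][235:285,375:425],(600,600),interpolation=cv2.INTER_CUBIC)
cv2.imwrite("pics/z8.png",b)
E
```

```text
t 11.6 pos [0.5221 0.0424 0.0359] yaw 0.548 tilt [-0. -0. -1.] q [ 0.43  0.25 -0.62  1.93  0.17  1.01 -1.29]
shift mm [ 1.4 -0.4  3.9] turn [-0.  0.  0.] F [-0.8 -0.  -1.5] 0.22797112094692779 44.89602134563029
```

View pics/z8.png

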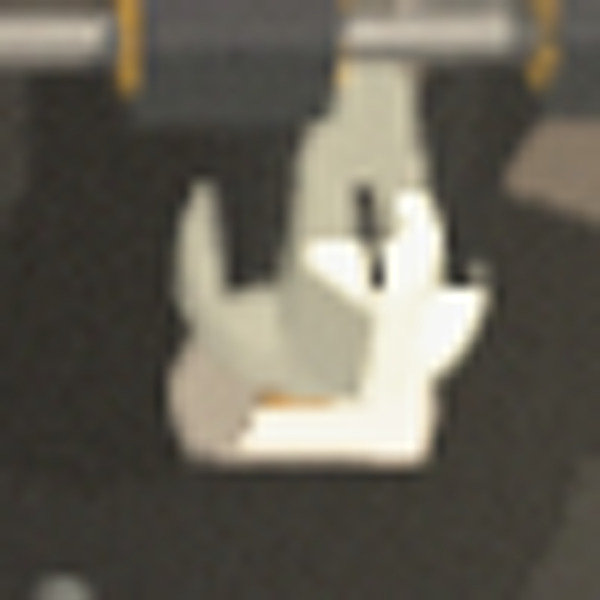

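The knob is now just above the shaft. The skirt spans u 177–490 with the bottom at v≈394, and the pointer tip is at about (373,305). The collar runs u 170–438 with its flat at v≈464, and the brass centre is at u≈299. I'll fit again.

```bash
cat > fit2.py <<'E'
from h import *
from scipy.optimize import least_squares
im=vision.get_image("scene");A=np.linspace(0,6.28,145)
P=lambda l,x,z:(proj(im,(x[0]+np.cos(x[2])*l[0]-np.sin(x[2])*l[1],x[1]+np.sin(x[2])*l[0]+np.cos(x[2])*l[1],z+l[2]))-[375,235])*12+6
z=.0359+.0099
def sk(x):
    q=np.array([P((.023*np.cos(a),.023*np.sin(a),h),x,z) for a in A for h in (0,.01)]);return q[:,0].min(),q[:,0].max(),q[:,1].max()
def co(x):
    q=np.array([P((min(.02*np.cos(a),.01),.02*np.sin(a),.0015),x,.01) for a in A]);return q[:,0].min(),q[:,0].max()
f=lambda x:np.r_[np.array(sk(x))-(177,490,394),P((.031,0,.036),x,z)-(373,305)]
q=least_squares(f,(.518,.0395,.54),diff_step=1e-4);print("knob",q.x.round(4),f(q.x).round())
for y in (.548,.51):
  g=lambda x:(lambda X:np.r_[np.array(co(X))-(170,438),P((.01,0,.0015),X,.01)-(313,464)])([x[0],x[1],x[2]])
  r=least_squares(g,(.5189,.0401,y),diff_step=1e-4);print("shaft",r.x.round(4),g(r.x).round(), [P((.01,s*.0173,.0015),r.x,.01).round() for s in(1,-1)],"brass",P((.0018,0,.024),r.x,.01).round(),P((.0018,0,.01),r.x,.01).round())
  print("d mm",((r.x-q.x)[:2]*1e3).round(1))
E
python3 fit2.py
```

```text
knob [0.5182 0.0398 0.5054] [-0. -0.  6.  0. -6.]
shaft [0.5184 0.0401 0.5759] [ 5. -5. -0.  0.] [array([424., 460.]), array([202., 468.])] brass [323. 335.] [312. 389.]
d mm [0.2 0.3]
shaft [0.5184 0.0401 0.5759] [ 5. -5. -0.  0.] [array([424., 460.]), array([202., 468.])] brass [323. 335.] [312. 389.]
d mm [0.2 0.3]
```

The offset is within about 0.3 mm, so I'll do a guarded descent.

Emit:
{"fn": "jog_arm", "kwargs": {"increments": [{"tx": 0, "ty": 0, "tz": 4, "wx": 0, "wy": 0, "wz": 0, "gripper": 0}, {"tx": 0, "ty": 0, "tz": 8, "wx": 0, "wy": 0, "wz": 0, "gripper": 0}, {"tx": 0, "ty": 0, "tz": 11, "wx": 0, "wy": 0, "wz": 0, "gripper": 0}, {"tx": 0, "ty": 0, "tz": 13, "wx": 0, "wy": 0, "wz": 0, "gripper": 0}, {"tx": 0, "ty": 0, "tz": 14, "wx": 0, "wy": 0, "wz": 0, "gripper": 0}], "grip_force": 55}}

```text
time: 12.12
position: [0.522, 0.0421, 0.0221]
tool_rot: [3.024, 0.85, -0.001]
ft_force: [-1.8, -0.2, 5.5]
grip_width: 0.225
grip_force: 54.9
```

Emit:
{"fn": "jog_arm", "kwargs": {"increments": [{"tx": 0, "ty": 0, "tz": 0, "wx": 0, "wy": 0, "wz": 0, "gripper": 0}, {"tx": 0, "ty": 0, "tz": 1, "wx": 0, "wy": 0, "wz": 0, "gripper": 0}, {"tx": 0, "ty": 0, "tz": 1, "wx": 0, "wy": 0, "wz": 0, "gripper": 0}, {"tx": 0, "ty": 0, "tz": 2, "wx": 0, "wy": 0, "wz": 0, "gripper": 0}, {"tx": 0, "ty": 0, "tz": 2, "wx": 0, "wy": 0, "wz": 0, "gripper": 0}]}}

```text
time: 12.53
position: [0.5222, 0.0422, 0.0205]
tool_rot: [3.024, 0.85, -0.0]
ft_force: [-2.0, -1.2, 5.9]
grip_width: 0.227
grip_force: 54.9
```

It's in contact: Fz is about 6 N on the tip, and the lateral force points along −tool x. I'll shift that way in small steps.

Emit:
{"fn": "jog_arm", "kwargs": {"increments": [{"tx": -0.5, "ty": 0, "tz": -1, "wx": 0, "wy": 0, "wz": 0, "gripper": 0}, {"tx": -0.5, "ty": 0, "tz": -1, "wx": 0, "wy": 0, "wz": 0, "gripper": 0}, {"tx": -1, "ty": 0, "tz": -1, "wx": 0, "wy": 0, "wz": 0, "gripper": 0}, {"tx": -1, "ty": 0, "tz": -1, "wx": 0, "wy": 0, "wz": 0, "gripper": 0}, {"tx": -1, "ty": 0, "tz": -1, "wx": 0, "wy": 0, "wz": 0, "gripper": 0}]}}

```text
time: 12.95
position: [0.5221, 0.0421, 0.0216]
tool_rot: [3.024, 0.85, 0.003]
ft_force: [-0.4, 0.6, 5.4]
grip_width: 0.226
grip_force: 54.9
```

Emit:
{"fn": "jog_arm", "kwargs": {"increments": [{"tx": -0.5, "ty": 0, "tz": 0, "wx": 0, "wy": 0, "wz": 0, "gripper": 0}, {"tx": -0.5, "ty": 0, "tz": 0, "wx": 0, "wy": 0, "wz": 0, "gripper": 0}, {"tx": -1, "ty": 0, "tz": 0, "wx": 0, "wy": 0, "wz": 0, "gripper": 0}, {"tx": -1, "ty": 0, "tz": 0, "wx": 0, "wy": 0, "wz": 0, "gripper": 0}, {"tx": -1, "ty": 0, "tz": 0, "wx": 0, "wy": 0, "wz": 0, "gripper": 0}]}}

```text
time: 13.37
position: [0.5214, 0.0415, 0.0215]
tool_rot: [3.024, 0.85, 0.003]
ft_force: [1.6, 0.1, 4.8]
grip_width: 0.225
grip_force: 54.9
```

Emit:
{"fn": "jog_arm", "kwargs": {"increments": [{"tx": 0.5, "ty": 0, "tz": 1, "wx": 0, "wy": 0, "wz": -0.04, "gripper": 0}, {"tx": 0.5, "ty": 0, "tz": 1, "wx": 0, "wy": 0, "wz": -0.04, "gripper": 0}, {"tx": 0.5, "ty": 0, "tz": 1, "wx": 0, "wy": 0, "wz": -0.04, "gripper": 0}, {"tx": 0.5, "ty": 0, "tz": 1, "wx": 0, "wy": 0, "wz": -0.04, "gripper": 0}, {"tx": 0.5, "ty": 0, "tz": 1, "wx": 0, "wy": 0, "wz": -0.04, "gripper": 0}]}}

```text
time: 13.78
position: [0.5212, 0.0416, 0.0203]
tool_rot: [3.007, 0.91, 0.001]
ft_force: [1.0, 1.8, 5.9]
grip_width: 0.224
grip_force: 54.9
```

```bash
cat > st.py <<'E'
from h import *
F=[];T=[]
for i in range(4):
    vision.get_image("scene");s=ctrl.get_state();F.append(s["ft_force"]);T.append(s["torque"])
p=s["position"];print(s["time"],np.round(p,4),"F",np.mean(F,0).round(2),"T",np.mean(T,0).round(3),np.round(s["tool_rot"],4))
E
python3 st.py
```

```text
13.9833 [0.5212 0.0416 0.0204] F [1.41 0.97 6.17] T [ 0.321 -0.304 -0.017] [3.0067e+00 9.1020e-01 8.0000e-04]
```

Emit:
{"fn": "jog_arm", "kwargs": {"increments": [{"tx": 0.5, "ty": 0.5, "tz": -1, "wx": 0, "wy": 0, "wz": 0.03, "gripper": 0}, {"tx": 0.5, "ty": 0.5, "tz": -1, "wx": 0, "wy": 0, "wz": 0.03, "gripper": 0}, {"tx": 0.5, "ty": 1, "tz": 0, "wx": 0, "wy": 0, "wz": 0.03, "gripper": 0}, {"tx": 0.5, "ty": 1, "tz": 0, "wx": 0, "wy": 0, "wz": 0.03, "gripper": 0}, {"tx": 0.5, "ty": 1, "tz": 0, "wx": 0, "wy": 0, "wz": 0.03, "gripper": 0}]}}

```text
time: 14.4
position: [0.5214, 0.0413, 0.0201]
tool_rot: [-3.02, -0.865, 0.001]
ft_force: [0.5, 1.3, 5.9]
grip_width: 0.222
grip_force: 54.9
```

Emit:
{"fn": "jog_arm", "kwargs": {"increments": [{"tx": 0, "ty": 0.5, "tz": 0, "wx": 0, "wy": 0, "wz": 0, "gripper": 0}, {"tx": 0, "ty": 0.5, "tz": 0, "wx": 0, "wy": 0, "wz": 0, "gripper": 0}, {"tx": 0, "ty": 1, "tz": 0, "wx": 0, "wy": 0, "wz": 0, "gripper": 0}, {"tx": 0, "ty": 1, "tz": 0, "wx": 0, "wy": 0, "wz": 0, "gripper": 0}, {"tx": 0, "ty": 1, "tz": 0, "wx": 0, "wy": 0, "wz": 0, "gripper": 0}]}}

```text
time: 14.82
position: [0.5215, 0.0404, 0.0199]
tool_rot: [-3.02, -0.865, 0.003]
ft_force: [-0.6, 1.7, 5.2]
grip_width: 0.228
grip_force: 54.9
```

```bash
python3 st.py
```

```text
15.0167 [0.5215 0.0403 0.0199] F [-0.17  1.61  5.88] T [ 0.403  0.175 -0.012] [-3.0196e+00 -8.6490e-01  2.8000e-03]
```

The contact height means the tip hasn't entered the bore. I suspect the shaft estimate is biased by 2–3 mm because I used the collar edge height. I'll check it numerically from the stored first images, using the brass colour.

```bash
python3 - <<'E'
from h import *
from scipy.optimize import least_squares
I={n:vision.get_image(n) for n in("scene","top")}
M={}
for n,(u,v) in (("scene",(400,266)),("top",(258,265))):
    a=cv2.imread(f"pics/{n}0.png").astype(float);b=a[v-12:v+12,u-14:u+14]
    w=np.clip(((b[...,2]-b[...,0])-40)/80,0,1);vv,uu=np.mgrid[v-12:v+12,u-14:u+14]
    m=w>.35;m2=cv2.connectedComponents(m.astype(np.uint8))[1];
    print(n,"centroid",(w*uu).sum()/w.sum(),(w*vv).sum()/w.sum(),"rows",[(r,round(w[r-v+12].sum(),1),round((w[r-v+12]*uu[0]).sum()/max(w[r-v+12].sum(),.01),1)) for r in range(v-12,v+12) if w[r-v+12].sum()>.3]);
    M[n]=((w*uu).sum()/w.sum(),(w*vv).sum()/w.sum())
    # collar white
    g=(b.min(2)>120);vs,us=np.nonzero(g);print("white",us.min()+u-14,us.max()+u-14,vs.min()+v-12,vs.max()+v-12)
# model: silhouette area centroid of D shaft prism
yaw=.54
def sil(x,n):
    A=np.linspace(0,6.283,60);pts=[]
    for r,z in ((.006,.0115),(.006,.031),(.0045,.034)):
        for t in A:
            l=np.array([min(r*np.cos(t),.0018),r*np.sin(t)]);pts.append(proj(I[n],(x[0]+np.cos(yaw)*l[0]-np.sin(yaw)*l[1],x[1]+np.sin(yaw)*l[0]+np.cos(yaw)*l[1],z)))
    h=cv2.convexHull(np.float32(pts));m=cv2.moments(h);return np.array([m["m10"]/m["m00"],m["m01"]/m["m00"]]),h[:,0].min(0),h[:,0].max(0)
for n in I:
    q=least_squares(lambda x:sil(x,n)[0]-M[n],(.517,.039),diff_step=1e-3);print(n,q.x.round(4),sil(q.x,n)[1:])
E
```

```text
scene centroid 400.32969385570544 263.6144294583602 rows [(259, np.float64(4.5), np.float64(400.8)), (260, np.float64(5.7), np.float64(401.0)), (261, np.float64(5.9), np.float64(400.9)), (262, np.float64(5.9), np.float64(400.7)), (263, np.float64(6.1), np.float64(400.4)), (264, np.float64(6.3), np.float64(400.4)), (265, np.float64(6.3), np.float64(400.3)), (266, np.float64(6.1), np.float64(399.9)), (267, np.float64(6.0), np.float64(399.6)), (268, np.float64(5.5), np.float64(399.5))]
white 389 411 260 273
top centroid 256.7481481481482 263.6296296296296 rows [(261, np.float64(0.7), np.float64(257.5)), (262, np.float64(2.8), np.float64(257.2)), (263, np.float64(4.6), np.float64(256.6)), (264, np.float64(4.7), np.float64(256.5)), (265, np.float64(2.8), np.float64(256.6)), (266, np.float64(0.7), np.float64(257.0))]
white 249 266 257 273
scene [0.5158 0.0385] (array([396.41293, 258.3175 ], dtype=float32), array([404.12473, 268.28656], dtype=float32))
top [0.5191 0.0408] (array([253.24937, 260.58252], dtype=float32), array([259.64944, 266.38275], dtype=float32))
```

Using the scene camera for both parts, the shaft is at (0.5158, 0.0385), so the knob has to go about 2 mm further toward −x. I'll lift clear, settle and re-aim.

Emit:
{"fn": "jog_arm", "kwargs": {"increments": [{"tx": -1, "ty": -1.5, "tz": -4, "wx": 0, "wy": 0, "wz": 0, "gripper": 0}, {"tx": -1, "ty": -1.5, "tz": -8, "wx": 0, "wy": 0, "wz": 0, "gripper": 0}, {"tx": -1, "ty": -1.5, "tz": -8, "wx": 0, "wy": 0, "wz": 0, "gripper": 0}, {"tx": -1, "ty": -1.5, "tz": -8, "wx": 0, "wy": 0, "wz": 0, "gripper": 0}, {"tx": -1, "ty": -1.5, "tz": -8, "wx": 0, "wy": 0, "wz": 0, "gripper": 0}]}}

```text
time: 15.53
position: [0.5199, 0.0404, 0.0275]
tool_rot: [-3.02, -0.864, 0.003]
ft_force: [-0.7, -0.9, -0.9]
grip_width: 0.225
grip_force: 54.9
```

```bash
python3 st.py; python3 d.py .5199 .0411 .022 .548;  python3 - <<'E'
from h import *
im=vision.get_image("scene");a=im["color"];cv2.imwrite("pics/n1.png",a)
# skirt/collar silhouette per row: bright extents
for r in range(248,276): 
    us=np.nonzero(a[r,384:422].min(1)>105)[0]+384; br=np.nonzero((a[r,384:422,2].astype(int)-a[r,384:422,0])>60)[0]+384
    if len(us): print(r,us.min(),us.max(),"brass",(br.min(),br.max()) if len(br) else "")
E
```

```text
15.7333 [0.5204 0.0407 0.0278] F [ 0.17  0.26 -1.1 ] T [ 0.015 -0.045  0.012] [-3.0202e+00 -8.6470e-01  1.2000e-03]
t 15.7333 pos [0.5204 0.0407 0.0278] yaw 0.558 tilt [-0.001 -0.    -1.   ] q [ 0.43  0.26 -0.62  1.94  0.18  1.   -1.29]
shift mm [-0.2 -0.6  5.8] turn [-0.     0.001  0.01 ] F [ 0.   0.1 -1.5] 0.2239142240963207 54.89595642196946
248 399 408 brass 
249 399 408 brass 
250 399 409 brass 
251 399 409 brass 
252 399 409 brass 
253 390 410 brass 
254 390 410 brass 
255 389 410 brass 
256 389 410 brass 
257 389 410 brass 
258 389 410 brass 
259 389 410 brass 
260 389 414 brass 
261 389 414 brass 
262 390 413 brass 
263 390 413 brass 
264 390 413 brass 
265 390 412 brass 
266 389 411 brass 
267 389 411 brass 
268 389 410 brass 
269 389 410 brass 
270 390 410 brass 
271 390 410 brass 
272 391 410 brass 
273 397 409 brass
```

Emit:
{"fn": "jog_arm", "kwargs": {"increments": [{"tx": -0.3, "ty": -0.6, "tz": 2, "wx": 0, "wy": 0, "wz": 0, "gripper": 0}, {"tx": -0.3, "ty": -0.6, "tz": 3, "wx": 0, "wy": 0, "wz": 0, "gripper": 0}, {"tx": -0.3, "ty": -0.6, "tz": 5, "wx": 0, "wy": 0, "wz": 0, "gripper": 0}, {"tx": -0.3, "ty": -0.6, "tz": 6, "wx": 0, "wy": 0, "wz": 0, "gripper": 0}, {"tx": -0.3, "ty": -0.6, "tz": 6.5, "wx": 0, "wy": 0, "wz": 0, "gripper": 0}]}}

```text
time: 16.2
position: [0.5195, 0.0411, 0.0213]
tool_rot: [-3.02, -0.865, 0.002]
ft_force: [-2.2, -0.1, 2.1]
grip_width: 0.221
grip_force: 54.9
```

```bash
python3 st.py
```

```text
16.4 [0.5196 0.0411 0.0214] F [-1.97 -0.28  0.17] T [-0.088  0.463 -0.003] [-3.0202e+00 -8.6480e-01  1.9000e-03]
```

It is entering the taper: Fz fell to about 0 and the lateral force is toward −x. I'll follow it and descend.

Emit:
{"fn": "jog_arm", "kwargs": {"increments": [{"tx": -0.4, "ty": -0.2, "tz": 0, "wx": 0, "wy": 0, "wz": 0, "gripper": 0}, {"tx": -0.7, "ty": -0.4, "tz": 0, "wx": 0, "wy": 0, "wz": 0, "gripper": 0}, {"tx": -0.7, "ty": -0.4, "tz": 1, "wx": 0, "wy": 0, "wz": 0, "gripper": 0}, {"tx": -0.7, "ty": -0.4, "tz": 2, "wx": 0, "wy": 0, "wz": 0, "gripper": 0}, {"tx": -0.7, "ty": -0.4, "tz": 2, "wx": 0, "wy": 0, "wz": 0, "gripper": 0}]}}

```text
time: 16.82
position: [0.5191, 0.0411, 0.0193]
tool_rot: [3.02, 0.865, -0.001]
ft_force: [-2.3, 0.1, -0.1]
grip_width: 0.223
grip_force: 54.9
```

```bash
python3 st.py
```

```text
17.0167 [0.5191 0.041  0.0194] F [-2.19 -0.7  -0.94] T [-0.102  0.431 -0.007] [-3.0202e+00 -8.6480e-01  1.1000e-03]
```

Emit:
{"fn": "jog_arm", "kwargs": {"increments": [{"tx": -0.6, "ty": -0.3, "tz": 1, "wx": 0, "wy": 0, "wz": 0, "gripper": 0}, {"tx": -0.6, "ty": -0.3, "tz": 2, "wx": 0, "wy": 0, "wz": 0, "gripper": 0}, {"tx": -0.6, "ty": -0.3, "tz": 3, "wx": 0, "wy": 0, "wz": 0, "gripper": 0}, {"tx": -0.6, "ty": -0.3, "tz": 4, "wx": 0, "wy": 0, "wz": 0, "gripper": 0}, {"tx": -0.6, "ty": -0.3, "tz": 4, "wx": 0, "wy": 0, "wz": 0, "gripper": 0}]}}

```text
time: 17.43
position: [0.5189, 0.0411, 0.0155]
tool_rot: [3.02, 0.865, 0.001]
ft_force: [0.1, -0.7, -0.5]
grip_width: 0.225
grip_force: 54.9
```

```bash
python3 st.py
```

```text
17.6333 [0.5189 0.0411 0.0156] F [-0.54 -0.68 -1.86] T [-0.115  0.162  0.021] [3.0201e+00 8.6480e-01 5.0000e-04]
```

It slides freely. I'll continue to home.

Emit:
{"fn": "jog_arm", "kwargs": {"increments": [{"tx": 0, "ty": 0, "tz": 1.5, "wx": 0, "wy": 0, "wz": 0, "gripper": 0}, {"tx": 0, "ty": 0, "tz": 3, "wx": 0, "wy": 0, "wz": 0, "gripper": 0}, {"tx": 0, "ty": 0, "tz": 4.5, "wx": 0, "wy": 0, "wz": 0, "gripper": 0}, {"tx": 0, "ty": 0, "tz": 6, "wx": 0, "wy": 0, "wz": 0, "gripper": 0}, {"tx": 0, "ty": 0, "tz": 6.5, "wx": 0, "wy": 0, "wz": 0, "gripper": 0}]}}

```text
time: 18.05
position: [0.5188, 0.0411, 0.0089]
tool_rot: [-3.02, -0.865, -0.0]
ft_force: [-0.9, 0.4, -0.8]
grip_width: 0.224
grip_force: 54.9
```

```bash
python3 st.py
```

```text
18.25 [0.5188 0.0412 0.0091] F [ 0.05 -0.35 -1.1 ] T [-0.11   0.078  0.008] [-3.0201e+00 -8.6500e-01 -1.0000e-04]
```

Emit:
{"fn": "jog_arm", "kwargs": {"increments": [{"tx": 0, "ty": 0, "tz": 1, "wx": 0, "wy": 0, "wz": 0, "gripper": 0}, {"tx": 0, "ty": 0, "tz": 2, "wx": 0, "wy": 0, "wz": 0, "gripper": 0}, {"tx": 0, "ty": 0, "tz": 3, "wx": 0, "wy": 0, "wz": 0, "gripper": 0}, {"tx": 0, "ty": 0, "tz": 3, "wx": 0, "wy": 0, "wz": 0, "gripper": 0}, {"tx": 0, "ty": 0, "tz": 3, "wx": 0, "wy": 0, "wz": 0, "gripper": 0}], "grip_force": 60}}

```text
time: 18.67
position: [0.5189, 0.0411, 0.0065]
tool_rot: [3.02, 0.865, 0.0]
ft_force: [-2.0, -1.0, 4.2]
grip_width: 0.227
grip_force: 59.9
```

```bash
python3 st.py
```

```text
18.8667 [0.5188 0.041  0.0063] F [-2.02 -0.8   4.51] T [-0.16   0.512  0.007] [3.020e+00 8.648e-01 3.000e-04]
```

It is home and on the spring: a net 5.6 N at about 1.8 mm agrees. Now I'll press to the stop.

Emit:
{"fn": "jog_arm", "kwargs": {"increments": [{"tx": 0, "ty": 0, "tz": 1, "wx": 0, "wy": 0, "wz": 0, "gripper": 0}, {"tx": 0, "ty": 0, "tz": 2, "wx": 0, "wy": 0, "wz": 0, "gripper": 0}, {"tx": 0, "ty": 0, "tz": 3, "wx": 0, "wy": 0, "wz": 0, "gripper": 0}, {"tx": 0, "ty": 0, "tz": 4, "wx": 0, "wy": 0, "wz": 0, "gripper": 0}, {"tx": 0, "ty": 0, "tz": 4, "wx": 0, "wy": 0, "wz": 0, "gripper": 0}]}}

```text
time: 19.28
position: [0.5189, 0.0411, 0.0025]
tool_rot: [3.02, 0.865, 0.0]
ft_force: [-3.7, -1.2, 7.4]
grip_width: 0.228
grip_force: 59.9
```

```bash
python3 st.py
```

```text
19.4833 [0.5189 0.0411 0.0026] F [-2.86 -0.46  8.03] T [-0.213  0.762  0.   ] [3.0198e+00 8.6470e-01 2.0000e-04]
```

Emit:
{"fn": "jog_arm", "kwargs": {"increments": [{"tx": 0, "ty": 0, "tz": 0.5, "wx": 0, "wy": 0, "wz": 0, "gripper": 0}, {"tx": 0, "ty": 0, "tz": 0.5, "wx": 0, "wy": 0, "wz": 0, "gripper": 0}, {"tx": 0, "ty": 0, "tz": 1, "wx": 0, "wy": 0, "wz": 0, "gripper": 0}, {"tx": 0, "ty": 0, "tz": 1, "wx": 0, "wy": 0, "wz": 0, "gripper": 0}, {"tx": 0, "ty": 0, "tz": 1, "wx": 0, "wy": 0, "wz": 0, "gripper": 0}]}}

```text
time: 19.9
position: [0.5189, 0.041, 0.0019]
tool_rot: [3.02, 0.865, 0.0]
ft_force: [-3.8, -1.2, 10.2]
grip_width: 0.224
grip_force: 59.9
```

```bash
python3 st.py
```

```text
20.1 [0.5189 0.0411 0.0019] F [-4.06 -1.01 10.02] T [-0.234  0.982 -0.002] [3.0196e+00 8.6470e-01 1.0000e-04]
```

Emit:
{"fn": "jog_arm", "kwargs": {"increments": [{"tx": 0, "ty": 0, "tz": 0.5, "wx": 0, "wy": 0, "wz": 0, "gripper": 0}, {"tx": 0, "ty": 0, "tz": 1, "wx": 0, "wy": 0, "wz": 0, "gripper": 0}, {"tx": 0, "ty": 0, "tz": 1, "wx": 0, "wy": 0, "wz": 0, "gripper": 0}, {"tx": 0, "ty": 0, "tz": 1, "wx": 0, "wy": 0, "wz": 0, "gripper": 0}, {"tx": 0, "ty": 0, "tz": 1, "wx": 0, "wy": 0, "wz": 0, "gripper": 0}]}}

```text
time: 20.52
position: [0.519, 0.041, 0.0017]
tool_rot: [3.019, 0.865, -0.0]
ft_force: [-6.2, -1.0, 16.3]
grip_width: 0.222
grip_force: 59.9
```

```bash
python3 st.py
```

```text
20.7167 [0.519  0.0411 0.0017] F [-6.26 -1.19 17.1 ] T [-0.307  1.528 -0.006] [ 3.0192e+00  8.6460e-01 -3.0000e-04]
```

At the stop the force jumped to 18 N with no further travel, and the height matches (underside about 2 mm above the hob). I'll hand in.

```bash
python3 -c "
from bench import ctrl;print(ctrl.close_job())"
```

```text
the job is handed in; nothing more can be done
None
```

The knob is fully home on the tap shaft with the flats matched, and is held pressed down against its stop at about 18 N, still gripped at 60 N; I handed the job in at about 21 s.

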